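# Draw the check cartridge from under the stack and latch it into the reader

## Robot

A 6-joint arm with a two-finger parallel gripper is mounted at the origin on a cart in front of the work surface, level with it; the furniture and walls round the work are solid. World frame = base frame: x ahead of the robot, y to its left, z up, the work surface at z = 0. Lengths are in m, angles in rad, forces in N, time in s.
With the tool pointing down it reaches from about 0.25 to 0.775 m from the base axis. Payload 4 kg.
Tool frame: the origin (TCP) lies midway between the tips of the shut fingers; the grasp point (between the pads) lies 19 mm behind it (robot.hold_point_z is the distance from the TCP to the grasp point, in m); z points along the fingers, y is the line along which they close (so a half turn about z gives the same grasp; the last joint's range is limited). The gripper opens to 94 mm and grips with 3 to 60 N. Pads are 16 mm wide; open, the fingers measure 119 mm over their backs; the gripper's body (75 mm by 177 mm) begins 78 mm behind the grasp point.
Start: joints at [1.124, 0.087, 1.371, -0, 1.684, -0.103], TCP at [0.185, 0.518, 0.206] pointing down, gripper open.
Joint ranges: [-3.1, 3.1], [-0.76, 2.03], [0.27, 2.55], [-1.08, 4.22], [0.17, 2.65], [-2.57, 2.57]. Speed limits (rad/s): [2.79, 2.79, 3.14, 3.14, 3.14, 3.14].

## Interface

Orientations are given as [roll, pitch, yaw] about the fixed x, y, z axes, in that order (R = Rz(yaw) Ry(pitch) Rx(roll)).
In Python, from bench import readout, imaging, robot gives the robot as it stands.
- The arm moves only by the tool carry_out, never from a script. Its argument "motion" is text: rows parted by semicolons, each of 7 numbers parted by spaces: the shift along the tool's x, y, z each as a share of 200 mm, from -1 to 1, then the turn, a rotation vector about the tool's x, y, z each as a share of 120 degrees, from -1 to 1, then the opening, from 0 (shut) to 1 (fully open). A call has 1 to 12 rows; each row shifts and turns the commanded pose from where the row before left it, along the tool's axes as they then stand; what a row does not reach is not made up. A row lasts 1/8 s, in which the tool goes at most 62.5 mm and 10.7 degrees, less where a joint would pass 70% of its speed; a pose out of reach is approached as far as the arm can. A call with a number of a shift or a turn outside -1 to 1 is refused whole. A call with a gripper value outside its range is refused whole. The fingers move at their own pace and stop on an object; the grip force is fixed at half the most. Time passes only in rows, so rows that do not move let the fingers close. It gives the time, the measured TCP pose, the force, the opening and the grip force at its end, in the units of the state.
- readout.get_obs(): the state, without advancing time (a new reading comes with each control period).
- imaging.snapshot(name): name is "side" or "top"; returns a dict with "pixels" (420x560x3 uint8, red, green, blue), "fx", "fy", "cx", "cy" (pixels), "R" (3x3) and "t" (3): a world point X has camera coordinates R X + t. Camera axes: x right, y down, z forward; pixel columns grow to the right and rows downward; lengths in m; the calibration is good to about 2 mm. A picture is of the moment at which its call begins. There is no depth.
- robot.close_job(): hands the job in; it is judged then, once.
The state is a dict: "time": time; "joint_positions": joint angles; "qvel": joint speeds; "joint_torque": joint torques, N m; "tool_pos": TCP position; "ee_rot": TCP orientation; "wrist_force": force on the tool from outside, world axes, zero at the start; "wrist_torque": the same for the moment, N m; "width": finger opening in m; "finger_force": force on a finger pad.
Only numpy, scipy, OpenCV 4.12 (cv2) and the standard library are available. Lean on these libraries where they do the work, as an engineer would, in place of code of your own. Each camera call takes 0.05 s, during which the arm holds its last target. There are 200 camera calls.

## Task

Before the day's samples the cartridge reader needs its check run. Draw the long check cartridge straight out from under the stack of test cartridges in the steel stand, gently and without wedging it, so that the stack settles squarely in the stand, then slide it nose first into the reader's slot and push until its latch holds it, without forcing it. Let go of it and leave the rest of the bench as it is.

Things in the scene. Friction and masses are not known exactly. Their poses are not given: they have to be found in the camera images.
- check_cartridge: White check cartridge, the longest, lowest one in the stand: 130 x 34 x 12 mm (x, y, z), 70 g. Origin: centre of underside; x to its nose. Lies flat on the stand's floor, underside 8 mm over the worktop, x nearly along the stand's, stack resting on it. 34 mm wide from x = -14 to +47 mm, then tapers to a 24 mm nose at +65. Latch notch each side, 8 mm long, 3 mm deep, centred at x = +28.
- tail_grip (a point): Middle of the check cartridge's grip tail (x = -50 mm, mid-height); axes as the cartridge's. The tail, 28 mm wide with fine ribs, runs from x = -65 to -15 mm and at the start sticks 41 to 53 mm out of the stand's gate posts, free on both sides. A tall analyser fills the left rear of the bench (x over 0.58 m, y over 0.2 m): come to the tail round its front.
- stand: Steel cartridge stand, fixed, 104 x 68 mm. Origin: on the worktop below the middle of the stack; x to the back plate, away from the open front. Its floor, 8 mm over the worktop, is a channel 38 mm wide between two ledges whose tops are 15 mm over the worktop. Side cheeks 34 mm high, 55 mm apart. Back plate 62 mm high, inner face at x = +46 mm. No gripper fits inside.
- gate (a point): Middle of the stand's gate, on its floor; axes as the stand's. Two posts, 8 mm thick in x, up to 48 mm above the worktop, leave a gap 38 mm wide in y. The check cartridge slides out between them along -x; the 50 mm wide test cartridges are held back by them. Dragging the stack's weight takes a few N.
- test_cartridge_0: Test cartridge, plain white plastic box 76 x 50 x 12 mm, about 45 g, the lowest of three stacked on the check cartridge. Origin: centre of its underside; x and y along the stand's. At the start its underside is 20 mm above the worktop; once the stack has settled on the ledges, 15 mm.
- test_cartridge_1: Test cartridge, plain white plastic box 76 x 50 x 12 mm, about 45 g, the middle of three stacked on the check cartridge. Origin: centre of its underside; x and y along the stand's. At the start its underside is 32 mm above the worktop; once the stack has settled on the ledges, 27 mm.
- test_cartridge_2: Test cartridge, plain white plastic box 76 x 50 x 12 mm, about 45 g, the top of three stacked on the check cartridge. Origin: centre of its underside; x and y along the stand's. At the start its underside is 44 mm above the worktop; once the stack has settled on the ledges, 39 mm.
- reader: Cartridge reader, white, fixed, 112 mm deep, 108 wide, 46 high in front, about 60 at the back, dark display on top. Origin: on the worktop below the slot mouth in its front face; x points into the reader. Inside, two sprung rollers drop into the cartridge's notches and a sprung contact block is pushed back by its nose. If not latched, the cartridge is pushed back.
- slot_mouth (a point): Middle of the slot floor at the mouth, 14 mm over the worktop; axes as the reader's. Slot 37 mm wide (y), 15 high, lips flared to 45 mm stand 6 mm out. Cartridge goes in nose first, flat. It latches with the nose 62 to 89 mm inside; this differs each time, unseen. Felt: drag and spring up to 4 N, a drop at the latch, then firm at once: 5 to 7 N is home, from 10 N it is forced past.
- contact_block (a joint): How far the sprung contact block inside the reader is pushed back, in m: 0 = no cartridge against it, about 0.005 with the cartridge latched, up to 0.0065 while it is pressed home; over 0.007 strains the contacts. Not visible from outside.
- cup_b: Specimen cup with a screw lid, 52 mm wide, 60 mm high, a bystander at the left. Origin: centre of its underside.
- reagent_c: Small reagent bottle, 44 mm wide, 82 mm high, a bystander at the right front. Origin: centre of its underside.
Mind the look-alikes: they are no part of the job. Leave any orange look-alike of the test_cartridge_2 alone.

How it is judged:
On the way:
1. the check cartridge is out of the stand and the three test cartridges have settled squarely in it, one on the other (x of check_cartridge in the frame of stand below -0.112 m and x of test_cartridge_0 in the frame of stand between -0.012 and 0.012 m and y of test_cartridge_0 in the frame of stand between -0.012 and 0.012 m and height (world z) of test_cartridge_0 below 0.018 m and angle between each of test_cartridge_0, test_cartridge_1, test_cartridge_2's own z axis and vertical below 0.1 rad and x of test_cartridge_1 in the frame of stand between -0.012 and 0.012 m and y of test_cartridge_1 in the frame of stand between -0.012 and 0.012 m and height (world z) of test_cartridge_1 below 0.03 m and x of test_cartridge_2 in the frame of stand between -0.012 and 0.012 m and y of test_cartridge_2 in the frame of stand between -0.012 and 0.012 m and height (world z) of test_cartridge_2 below 0.042 m), for 0.2 s.
At the end, for the whole second after the job is handed in: The check cartridge lies straight in the reader's slot, nose first, held by the latch with the contact block pushed back 3.5 to 7 mm, at rest; the three test cartridges lie flat (within 0.10 rad) one on the other on the stand's ledges within 12 mm of its middle (value of joint contact_block between 0.0035 and 0.007 m and y of check_cartridge in the frame of reader between -0.004 and 0.004 m and z of check_cartridge in the frame of reader between 0.011 and 0.02 m and x of check_cartridge in the frame of reader between -0.01 and 0.029 m and angle between the x axis of check_cartridge and the x axis of reader, either way round below 0.08 rad and linear speed of check_cartridge below 0.01 m/s and x of test_cartridge_0 in the frame of stand between -0.012 and 0.012 m and y of test_cartridge_0 in the frame of stand between -0.012 and 0.012 m and height (world z) of test_cartridge_0 below 0.018 m and angle between each of test_cartridge_0, test_cartridge_1, test_cartridge_2's own z axis and vertical below 0.1 rad and x of test_cartridge_1 in the frame of stand between -0.012 and 0.012 m and y of test_cartridge_1 in the frame of stand between -0.012 and 0.012 m and height (world z) of test_cartridge_1 below 0.03 m and x of test_cartridge_2 in the frame of stand between -0.012 and 0.012 m and y of test_cartridge_2 in the frame of stand between -0.012 and 0.012 m and height (world z) of test_cartridge_2 below 0.042 m); the robot touches nothing.
It fails at once if a test cartridge tips over (more than 0.5 rad) (angle between any of test_cartridge_0, test_cartridge_1, test_cartridge_2's own z axis and vertical above 0.5 rad).
It fails at once if the check cartridge is wedged against the stand with more than 12 N (contact force between check_cartridge and stand above 12 N).
It fails at once if the check cartridge is forced: against the reader with more than 25 N, or past the latch so that its contact block is strained (pushed back over 7.2 mm) (contact force between check_cartridge and reader above 25 N or value of joint contact_block above 0.0072 m).
It fails at once if the gripper or arm pushes the stand or the reader with more than 15 N (contact force between any of the arm, the fingers and stand above 15 N or contact force between any of the arm, the fingers and reader above 15 N).
It fails at once if a bystander is moved by more than 30 mm (distance of any of cup_b, reagent_c from where it was at the start of the episode above 0.03 m).
It also fails if it takes over 72 s, if anything falls off the work surface, if the arm or the gripper's body presses on something with over 40 N, if the wrist force passes 120 N, or if a joint passes its speed limit or range.

## Working session

There is one attempt and no reset: what is moved stays moved. The work goes in short steps, Python scripts to look and compute and a tool call to move; the robot and the scene stay as the last step left them, time stands still between calls to the robot, and variables do not carry over. Pictures are saved under pics/ and viewed, at most 10 in all, crops included, and the job is handed in when it is done.

Besides the shell and the picture viewer there is one more tool, called after "Emit:" by a JSON object that holds its "method" and its "body". carry_out: Moves the arm, as the interface text tells. Its arguments: {"type":"object","properties":{"motion":{"type":"string"}},"required":["motion"]}

```bash
mkdir -p pics; cat > h.py <<'E'
import numpy as np, cv2
from bench import readout, imaging, robot
def snap(n,f):
    s=imaging.snapshot(n); cv2.imwrite('pics/'+f,cv2.cvtColor(s['pixels'],cv2.COLOR_RGB2BGR)); return s
def ray(s,u,v,z):
    R=np.array(s['R']);t=np.array(s['t']);c=-R.T@t
    d=R.T@np.array([(u-s['cx'])/s['fx'],(v-s['cy'])/s['fy'],1]); return c+d*(z-c[2])/d[2]
def proj(s,X):
    p=np.array(s['R'])@np.array(X)+np.array(s['t']); return [s['fx']*p[0]/p[2]+s['cx'],s['fy']*p[1]/p[2]+s['cy']]
E
python3 - <<'E'
from h import *
import pickle
d={n:snap(n,n+'0.png') for n in('top','side')}
pickle.dump(d,open('s0.pkl','wb'))
for n in d:
  s=d[n]; print(n,s['fx'],s['cx'],s['cy'],-np.array(s['R']).T@s['t']); print(np.round(s['R'],3))
print(readout.get_obs())
E
```

```text
top 510.7271424488175 276.0076466960615 192.34521076244016 [0.10434068 0.04809988 1.59675756]
[[ 0.11  -0.994  0.008]
 [-0.949 -0.108 -0.297]
 [ 0.296  0.025 -0.955]]
side 395.54288305427156 281.69926723019444 213.24579370033123 [1.62843189 0.04234918 0.55307198]
[[ 0.073  0.997 -0.003]
 [ 0.422 -0.034 -0.906]
 [-0.903  0.065 -0.424]]
{'time': 0.1, 'joint_positions': array([ 1.12388017e+00,  8.79114981e-02,  1.37206354e+00, -1.52027613e-05,
        1.68358770e+00, -1.03100282e-01]), 'qvel': array([ 0.00013339, -0.00274063, -0.00224717, -0.0007431 ,  0.00033293,
        0.00154568]), 'joint_torque': array([ 2.35462569e-03, -3.41252947e+01, -3.03301013e+01,  7.19482312e-02,
        3.03302554e-02, -8.55789722e-05]), 'tool_pos': array([0.18519768, 0.51737612, 0.20442467]), 'ee_rot': array([-3.13963148e+00, -1.87726886e-04,  2.79777490e+00]), 'wrist_force': array([ 0.35846802, -0.06833143, -0.05981372]), 'wrist_torque': array([ 0.00087038, -0.03221849, -0.04493597]), 'finger_force': 0.0, 'width': 0.09394931462770544}
```

View pics/top0.png

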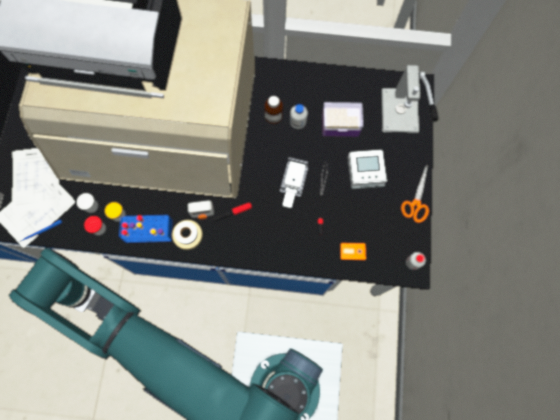

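View pics/side0.png

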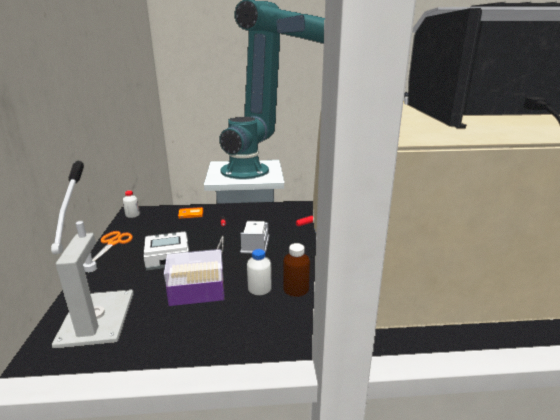

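The stand with its stack is at top (294,180), and the white tail points down to (289,203). The reader with its display is at (367,168). Possible look-alikes are the orange box (353,251) and the white/orange box (200,209). I choose the white tail under the stand and check it in a close crop.

```bash
python3 - <<'E'
import cv2
a=cv2.imread('pics/top0.png')[140:220,265:395]
cv2.imwrite('pics/c0.png',cv2.resize(a,None,fx=6,fy=6,interpolation=cv2.INTER_CUBIC))
b=cv2.imread('pics/side0.png')[205:275,135:275]
cv2.imwrite('pics/c1.png',cv2.resize(b,None,fx=5,fy=5,interpolation=cv2.INTER_CUBIC))
E
```

```text
(no output)
```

View pics/c0.png

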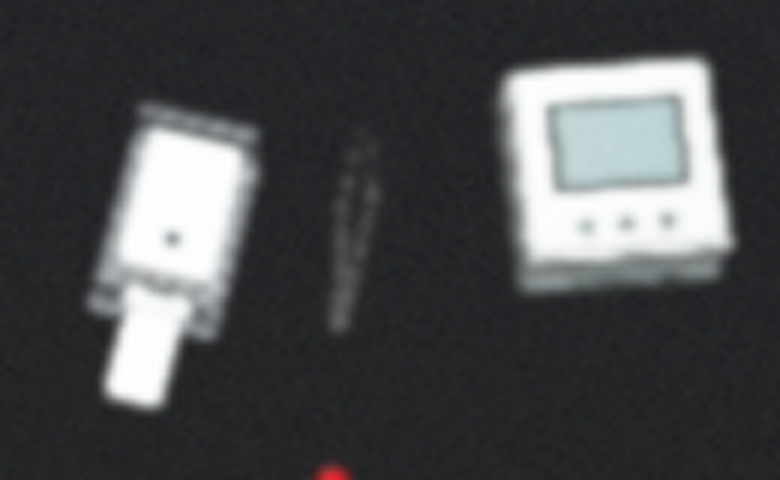

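View pics/c1.png

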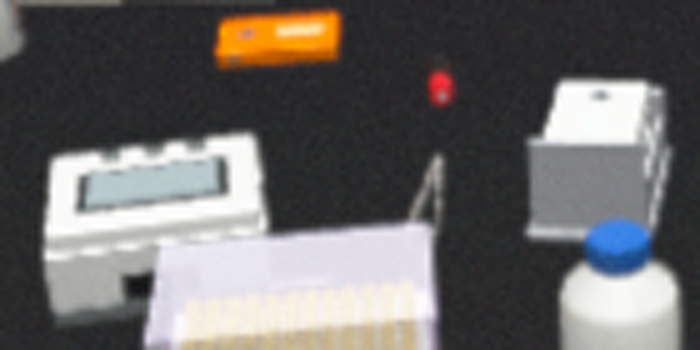

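The close crop confirms it: a white tail sticks out from the stand's open front, with its end corners at crop (103,393) and (162,408). The reader's front faces the robot, with its bottom edge at crop (520,290)–(720,275). Next I measure sub-pixel edges from averaged pictures.

```bash
cat > m.py <<'E'
from h import *
def zoom(s,u0,u1,v0,v1,img):
    return cv2.resize(img[v0:v1,u0:u1],None,fx=6,fy=6,interpolation=cv2.INTER_CUBIC)
E
python3 - <<'E'
from h import *
S=[imaging.snapshot('top') for _ in range(12)]
s=S[0]; A=np.mean([q['pixels'].astype(float) for q in S],0); np.save('avg.npy',A)
W=[imaging.snapshot('side') for _ in range(12)]; np.save('avgs.npy',np.mean([q['pixels'].astype(float) for q in W],0))
c=lambda X,Y:((X+.5)/6-.5+265,(Y+.5)/6-.5+140)
for n,z,P in [('tail',.02,[(103,393),(162,408),(125,290),(190,300)]),('stack',.056,[(150,128),(247,152),(215,283),(118,262)]),('readfrontbot',0,[(520,290),(720,275)]),('rft',.046,[(525,262),(735,248)]),('rbt',.06,[(505,72),(708,60)])]:
  Q=[ray(s,*c(*p),z) for p in P]; print(n,np.round([q[:2] for q in Q],4).tolist(), [round(float(np.linalg.norm(Q[i]-Q[i-1])),4) for i in range(len(Q))])
g=A.mean(2); print(np.round(g[182:212,280:302]).astype(int))
E
```

```text
tail [[0.552, 0.066], [0.5473, 0.0338], [0.6108, 0.0604], [0.6091, 0.0249]] [0.0704, 0.0325, 0.0689, 0.0355]
stack [[0.6916, 0.0564], [0.6838, 0.0033], [0.6085, 0.0132], [0.6143, 0.0654]] [0.0778, 0.0536, 0.076, 0.0525]
readfrontbot [[0.6417, -0.1545], [0.6628, -0.2632]] [0.1107, 0.1107]
rft [[0.6422, -0.1503], [0.6628, -0.2614]] [0.1131, 0.1131]
rbt [[0.7439, -0.1306], [0.7633, -0.2392]] [0.1103, 0.1103]
[[ 45  78 124 158 192 230 248 252 253 253 253 253 252 251 251 252 253 253
  253 252 244 221]
 [ 50  88 134 161 182 211 231 241 246 248 250 252 252 252 253 253 253 253
  253 251 241 215]
 [ 59 103 146 167 177 186 194 206 217 223 232 241 245 247 250 251 252 253
  252 250 236 205]
 [ 72 118 157 172 171 166 168 178 185 186 193 208 218 222 230 239 244 247
  248 244 226 188]
 [ 74 118 150 163 162 160 168 175 169 162 167 182 189 186 190 205 215 220
  224 224 210 180]
 [ 69  97 118 129 136 156 188 204 192 171 163 164 162 159 166 182 188 184
  186 194 197 182]
 [ 82  96  98 102 119 164 219 238 233 211 185 169 159 160 171 175 169 164
  170 179 185 172]
 [110 122 112 108 128 177 229 246 247 23
[... 1399 characters left out ...]
1 231 158  82  43  37  37  37
   38  37  37  37]
 [ 38  55 109 175 223 239 245 248 250 251 247 222 141  68  40  37  37  37
   36  37  37  38]
 [ 38  45  73 115 150 174 193 214 229 236 231 192 119  58  39  37  37  37
   37  37  36  38]
 [ 38  39  47  61  75  90 108 130 154 167 162 131  83  46  37  37  36  37
   38  37  36  36]
 [ 37  38  37  39  42  45  53  64  76  84  84  70  50  40  38  38  37  37
   38  38  36  37]
 [ 37  38  36  38  37  38  39  40  42  43  44  42  39  39  38  39  38  38
   39  38  38  38]
 [ 37  37  36  37  37  37  37  38  37  38  38  37  38  38  39  38  38  39
   38  38  38  38]
 [ 37  37  37  37  37  37  38  38  38  37  37  37  37  38  38  38  37  38
   38  38  38  38]]
```

```bash
python3 - <<'E'
from h import *
A=np.load('avg.npy')[:,:,::-1]
z=lambda u0,v0,w,h,k:cv2.resize(np.clip(255*(A[v0:v0+h,u0:u0+w]/255)**1.0,0,255).astype(np.uint8),None,fx=k,fy=k,interpolation=cv2.INTER_CUBIC)
a=z(275,155,38,56,10); b=z(345,145,42,48,10)
c=np.zeros((560,800,3),np.uint8); c[:560,:380]=a; c[:480,380:800]=b
for i in range(0,800,50): cv2.line(c,(i,555),(i,559),(0,255,0))
cv2.imwrite('pics/d.png',c)
E
```

```text
(no output)
```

View pics/d.png

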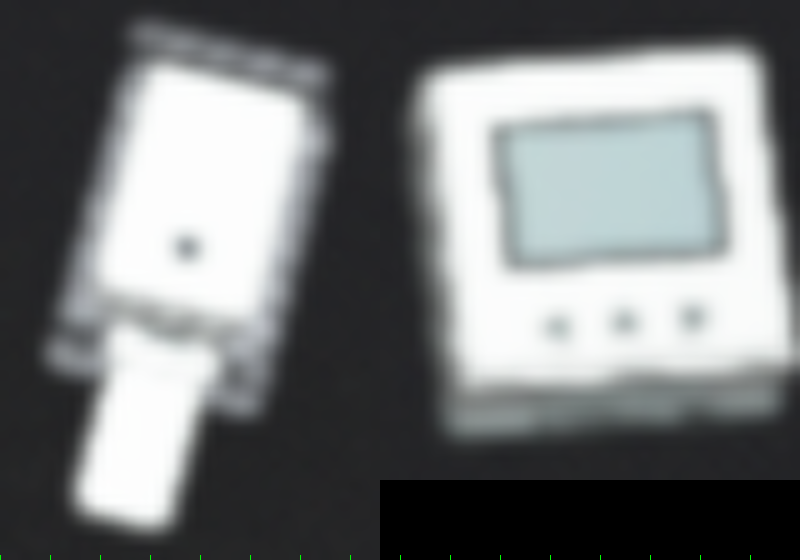

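Zoomed view: tail centreline runs from zoom (157,375) to (122,513), and the stack top is around (200,190). The reader's display is centred at (611,188), its buttons at (557,327), (624,322) and (693,318), and its front bottom corners at (442,433) and (782,412).

```bash
python3 - <<'E'
from h import *
import pickle
s=pickle.load(open('s0.pkl','rb'))['top']; g=np.load('avg.npy').mean(2)
def cr(row,c0,c1,lev=145):
    c=np.arange(c0,c1);v=g[row,c0:c1]>lev; i=np.flatnonzero(v); a,b=i[0],i[-1]
    f=lambda p,q:c[p]+(lev-g[row,c[p]])/(g[row,c[q]]-g[row,c[p]])
    return f(a-1,a),f(b,b+1)-0*0
def line(rows,c0,c1,z,lev=145):
    L=[];M=[]
    for r in rows:
        a,b=cr(r,c0,c1,lev); p,q=ray(s,a,r,z),ray(s,b,r,z); L.append(p[:2]);M.append(q[:2])
    L,M=np.array(L),np.array(M); out=[]
    for P in(L,M): out.append(np.polyfit(P[:,0],P[:,1],1))
    return np.array(out)
for n,a in [('tail',(range(195,203),279,300,.02)),('stack',(range(166,180),281,312,.056,200)),('reader60',(range(155,176),384-44,392,.06,200))]:
    o=line(*a); m=o.mean(0); print(n,o.round(4).tolist(),'yaw',np.arctan(m[0]).round(4),'y at .55,.65,.75',np.polyval(m,[.55,.65,.75]).round(4),'width',((o[0]-o[1])@[.6,1]*np.cos(np.arctan(m[0]))).round(4) )
c=lambda X,Y:((X-380+.5)/10-.5+345,(Y+.5)/10-.5+145)
for n,z,P in [('disp',.058,[(493,122),(716,108),(728,253),(508,268)]),('btn',.05,[(557,327),(624,322),(693,318)]),('bot',0,[(442,433),(782,412)]),('back',.06,[(428,70),(757,48)])]:
  Q=np.array([ray(s,*c(*p),z)[:2] for p in P]); print(n,Q.round(4).tolist(),Q.mean(0).round(4)); d=Q[0]-Q[1] if n!='btn' else Q[0]-Q[2]; print('yaw',np.arctan2(-d[0],d[1]).round(3))
k=lambda X,Y:((X+.5)/10-.5+275,(Y+.5)/10-.5+155)
for n,z,P in [('gate',0.0,[(45,368),(258,415)]),('end',.02,[(74,503),(172,520)])]:
  Q=np.array([ray(s,*k(*p),z)[:2] for p in P]); print(n,Q.round(4).tolist(),Q.mean(0).round(4)); d=Q[0]-Q[1];print('yaw',np.arctan2(-d[0],d[1]).round(3),np.linalg.norm(d))
E
```

```text
tail [[-0.1401, 0.1439], [-0.1828, 0.1357]] yaw -0.16 y at .55,.65,.75 [0.051  0.0349 0.0187] width 0.0335
stack [[-0.1439, 0.1567], [-0.1005, 0.0732]] yaw -0.1216 y at .55,.65,.75 [0.0477 0.0355 0.0233] width 0.0571
reader60 [[0.1763, -0.2639], [0.1825, -0.3745]] yaw 0.1775 y at .55,.65,.75 [-0.2205 -0.2026 -0.1847] width 0.1052
disp [[0.7294, -0.1549], [0.7424, -0.2263], [0.6931, -0.2327], [0.68, -0.1628]] [ 0.7112 -0.1942]
yaw 0.181
btn [[0.6647, -0.1808], [0.6688, -0.2021], [0.6727, -0.2241]] [ 0.6688 -0.2023]
yaw 0.183
bot [[0.6417, -0.1528], [0.6617, -0.2638]] [ 0.6517 -0.2083]
yaw 0.178
back [[0.7442, -0.1325], [0.764, -0.2381]] [ 0.7541 -0.1853]
yaw 0.185
gate [[0.6031, 0.08], [0.595, 0.0091]] [0.5991 0.0446]
yaw -0.114 0.07137783195683349
end [[0.5528, 0.0655], [0.5507, 0.0336]] [0.5518 0.0495]
yaw -0.066 0.03189688574178473
```

Emit:
{"method": "carry_out", "body": {"motion": "0 0 0 0 0 -0.047 1; 0 0 0 0 0 -0.047 1; -0.223 -0.204 0 0 0 0 1; -0.223 -0.204 0 0 0 0 1; -0.223 -0.204 0 0 0 0 1; -0.223 -0.204 0 0 0 0 1; -0.223 -0.204 0 0 0 0 1; -0.223 -0.204 0 0 0 0 1; -0.223 -0.204 0 0 0 0 1; -0.223 -0.204 0 0 0 0 1; -0.223 -0.204 0 0 0 0 1; -0.22 -0.2 0 0 0 0 1"}}

```text
time: 2.8
tool_pos: [0.5675, 0.0481, 0.2057]
ee_rot: [3.141, 0.001, 2.994]
wrist_force: [0.9, -0.2, 0.4]
width: 0.0939
finger_force: 0.0
```

Emit:
{"method": "carry_out", "body": {"motion": "0 0 0.28 0 0 0 1; 0 0 0.28 0 0 0 1; 0 0 0.25 0 0 0 1; 0 0 0.1 0 0 0 0.6; 0 0 0.05 0 0 0 0.5; 0 0 0.04 0 0 0 0.45; 0 0 0 0 0 0 0.45; 0 0 0 0 0 0 0.45"}}

```text
time: 3.8
tool_pos: [0.5673, 0.0498, 0.0067]
ee_rot: [3.141, 0.002, 2.995]
wrist_force: [-0.6, -0.7, -0.4]
width: 0.0475
finger_force: 0.0
```

```bash
python3 - <<'E'
from h import *
a=snap('top','x.png')['pixels'][150:220,255:335,::-1]; b=snap('side','y.png')['pixels'][160:270,190:290,::-1]
k=cv2.resize(a,(480,420),interpolation=3); l=cv2.resize(b,(320,352),interpolation=3)
c=np.zeros((420,800,3),np.uint8);c[:,:480]=k;c[:352,480:]=l;cv2.imwrite('pics/e.png',c)
E
```

```text
(no output)
```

View pics/e.png

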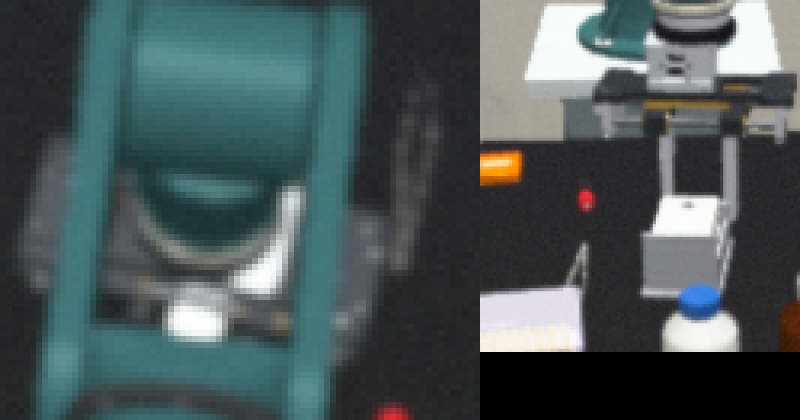

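```bash
python3 - <<'E'
from h import *
import pickle
d=pickle.load(open('s0.pkl','rb'))
p=[.5673,.0498]; s=d['top']
ax=np.array([.1466,.9892]) 
for z in(.01,.05,.1,.13):
  print(z,[np.round(((np.array(proj(s,[p[0]+k*ax[0],p[1]+k*ax[1],z]))-[255,150])*6),0) for k in(-.03,0,.03)],
   [np.round(((np.array(proj(d['side'],[p[0]+k*ax[0],p[1]+k*ax[1],z]))-[190,160])*3.2+[480,0]),0) for k in(-.03,0,.03)])
E
```

```text
0.01 [array([247., 325.]), array([193., 312.]), array([139., 298.])] [array([669., 216.]), array([700., 217.]), array([732., 218.])]
0.05 [array([251., 305.]), array([195., 290.]), array([140., 276.])] [array([667., 177.]), array([699., 178.]), array([731., 179.])]
0.1 [array([255., 277.]), array([198., 263.]), array([141., 248.])] [array([665., 128.]), array([697., 128.]), array([730., 129.])]
0.13 [array([258., 260.]), array([200., 245.]), array([142., 230.])] [array([663.,  97.]), array([697.,  98.]), array([730.,  99.])]
```

Emit:
{"method": "carry_out", "body": {"motion": "0 -0.007 0.012 0 0 0 0.4; 0 0 0 0 0 0 0.36; 0 0 0 0 0 0 0.34; 0 0 0 0 0 0 0.33"}}

```text
time: 4.4
tool_pos: [0.5662, 0.0485, 0.0031]
ee_rot: [3.141, 0.0, 2.995]
wrist_force: [0.9, 0.8, -0.4]
width: 0.031
finger_force: 0.0
```

Emit:
{"method": "carry_out", "body": {"motion": "0 0 0 0 0 0 0.315; 0 0 0 0 0 0 0.305; 0 0 0 0 0 0 0.29"}}

```text
time: 4.78
tool_pos: [0.5662, 0.0486, 0.0031]
ee_rot: [3.141, -0.0, 2.995]
wrist_force: [-0.4, 0.5, 0.7]
width: 0.028
finger_force: 22.1
```

Emit:
{"method": "carry_out", "body": {"motion": "0 0 0 0 0 0 0.2; 0 0 0 0 0 0 0.1; 0 0 0 0 0 0 0"}}

```text
time: 5.15
tool_pos: [0.5662, 0.0486, 0.0031]
ee_rot: [3.141, 0.0, 2.995]
wrist_force: [0.5, 0.9, 0.1]
width: 0.0275
finger_force: 30.0
```

Emit:
{"method": "carry_out", "body": {"motion": "0.015 0 0 0 0 0 0; 0.015 -0.001 0 0 0 0 0; 0.02 0 0 0 0 0 0"}}

```text
time: 5.52
tool_pos: [0.5563, 0.0496, 0.0031]
ee_rot: [-3.142, 0.001, 2.995]
wrist_force: [1.6, -0.0, -0.9]
width: 0.0276
finger_force: 30.0
```

Emit:
{"method": "carry_out", "body": {"motion": "0.02 0 0 0 0 0 0; 0.02 -0.001 0 0 0 0 0; 0.02 0 0 0 0 0 0"}}

```text
time: 5.9
tool_pos: [0.5442, 0.0513, 0.0032]
ee_rot: [3.142, 0.0, 2.995]
wrist_force: [0.4, -0.4, -1.1]
width: 0.0278
finger_force: 30.0
```

Emit:
{"method": "carry_out", "body": {"motion": "0.02 -0.001 0 0 0 0 0; 0.02 0 0 0 0 0 0; 0.02 -0.001 0 0 0 0 0; 0.02 0 0 0 0 0 0; 0.02 0 0 0 0 0 0"}}

```text
time: 6.52
tool_pos: [0.5245, 0.0538, 0.0032]
ee_rot: [3.141, 0.001, 2.995]
wrist_force: [2.8, -0.5, -0.5]
width: 0.0277
finger_force: 30.0
```

Emit:
{"method": "carry_out", "body": {"motion": "0.02 -0.001 0 0 0 0 0; 0.02 0 0 0 0 0 0; 0.02 -0.001 0 0 0 0 0; 0.02 0 0 0 0 0 0; 0.02 0 0 0 0 0 0"}}

```text
time: 7.15
tool_pos: [0.5042, 0.0564, 0.003]
ee_rot: [3.142, -0.0, 2.995]
wrist_force: [0.7, 0.0, -0.2]
width: 0.0274
finger_force: 30.0
```

Emit:
{"method": "carry_out", "body": {"motion": "0.02 -0.001 0 0 0 0 0; 0.02 0 0 0 0 0 0; 0.02 -0.001 0 0 0 0 0; 0.02 0 0 0 0 0 0; 0.02 0 0 0 0 0 0"}}

```text
time: 7.78
tool_pos: [0.4844, 0.0589, 0.003]
ee_rot: [3.142, -0.0, 2.995]
wrist_force: [0.6, -0.3, 0.4]
width: 0.0277
finger_force: 30.0
```

Emit:
{"method": "carry_out", "body": {"motion": "0.02 -0.001 0 0 0 0 0; 0.02 0 0 0 0 0 0; 0.02 -0.001 0 0 0 0 0; 0.02 0 0 0 0 0 0; 0.02 0 0 0 0 0 0"}}

```text
time: 8.4
tool_pos: [0.4647, 0.0614, 0.0031]
ee_rot: [3.142, 0.0, 2.995]
wrist_force: [0.7, 0.9, -0.7]
width: 0.0277
finger_force: 30.0
```

Emit:
{"method": "carry_out", "body": {"motion": "0.05 0 0 0 0 0 0; 0.05 0 0 0 0 0 0; 0 0 -0.1 0 0 0 0; 0 0 -0.2 0 0 0 0; 0 0 -0.1 0 0 0 0; 0 0 0 0 0 0 0"}}

```text
time: 9.15
tool_pos: [0.4462, 0.0644, 0.0849]
ee_rot: [3.141, 0.004, 2.995]
wrist_force: [0.8, 0.4, -0.9]
width: 0.028
finger_force: 30.0
```

```bash
python3 - <<'E'
from h import *
import pickle
n=10
T=[imaging.snapshot('top') for _ in range(n)]; A=np.mean([q['pixels'].astype(float) for q in T],0);np.save('avg2.npy',A)
b=imaging.snapshot('side')['pixels'][205:275,225:295,::-1]
k=cv2.resize(A[150:250,255:335,::-1].astype(np.uint8),(480,600),interpolation=3); l=cv2.resize(b,(320,320),interpolation=3)
c=np.zeros((600,800,3),np.uint8);c[:,:480]=k;c[:320,480:]=l;cv2.imwrite('pics/f.png',c)
E
```

```text
(no output)
```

View pics/f.png

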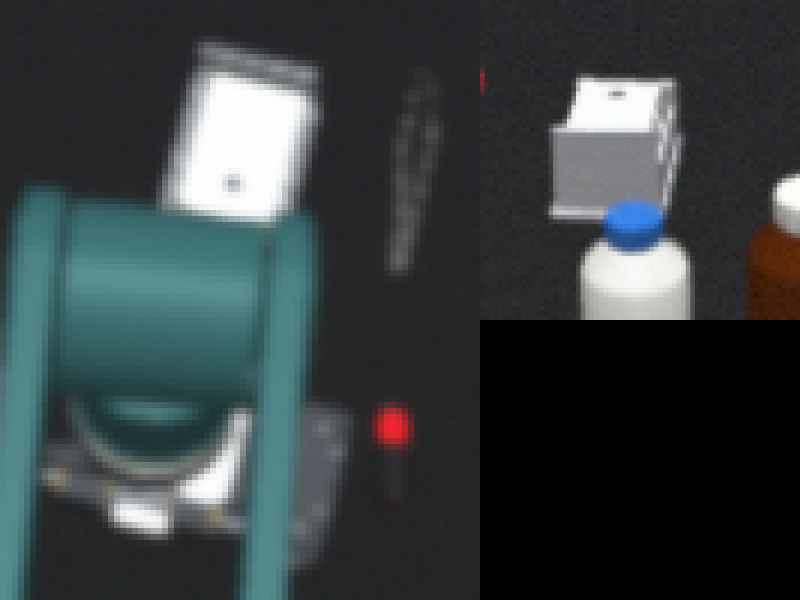

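The stack sits flat and lower in the stand, with its top at crop (250,140), and the cartridge is held with its tail at (140,512). Next I work out the transfer.

```bash
python3 - <<'E'
from h import *
import pickle
s=pickle.load(open('s0.pkl','rb'))['top']
print('bottle',ray(s,417,262,.06).round(3),'scissor',ray(s,415,208,.01).round(3),'orange',ray(s,353,251,.01).round(3),'red',ray(s,320,221,.01).round(3))
o=readout.get_obs();print(o['tool_pos'],o['ee_rot'])
psi=.181+np.pi; X=np.array([np.cos(psi),np.sin(psi)]);Y=np.array([np.sin(psi),-np.cos(psi)])
d=np.array([.5089,-.2315])-o['tool_pos'][:2]; print(d@X/.2,d@Y/.2)
E
```

```text
bottle [ 0.409 -0.361  0.06 ] scissor [ 0.594 -0.363  0.01 ] orange [ 0.431 -0.173  0.01 ] red [ 0.516 -0.061  0.01 ]
[0.44500224 0.06430031 0.08268488] [-3.14152078e+00 -7.69438190e-04  2.99464454e+00]
-0.04802970995225916 -1.5123530954451516
```

Emit:
{"method": "carry_out", "body": {"motion": "0 0 0 0 0 -0.0785 0; 0 0 0 0 0 -0.0785 0; -0.008 -0.252 0 0 0 0 0; -0.008 -0.252 0 0 0 0 0; -0.008 -0.252 0 0 0 0 0; -0.008 -0.252 0 0 0 0 0; -0.008 -0.252 0 0 0 0 0; -0.008 -0.252 0 0 0 0 0; 0 0 0.15 0 0 0 0; 0 0 0.12 0 0 0 0; 0 0 0.08 0 0 0 0; 0 0 0 0 0 0 0"}}

```text
time: 11.2
tool_pos: [0.5084, -0.2307, 0.0116]
ee_rot: [3.139, -0.002, -2.959]
wrist_force: [0.3, -0.1, -1.4]
width: 0.0275
finger_force: 30.0
```

```bash
python3 - <<'E'
from h import *
T=[imaging.snapshot('top') for _ in range(8)]; A=np.mean([q['pixels'].astype(float) for q in T],0);np.save('avg3.npy',A)
o=readout.get_obs();print(o['tool_pos'],o['ee_rot'],o['wrist_force'])
cv2.imwrite('pics/g.png',cv2.resize(A[140:240,320:420,::-1].astype(np.uint8),(600,600),interpolation=3))
s=T[0];p=o['tool_pos'];y=.181;r=lambda k,z:(((np.array(proj(s,[p[0]+k*np.cos(y),p[1]+k*np.sin(y),z]))-[320,140])*6)).round(0)
print(r(.115,.027),r(0,.027))
E
```

```text
[ 0.50988159 -0.23155072  0.01397033] [-3.14060998e+00  1.33266703e-03 -2.95960512e+00] [-0.02847022  0.20653261 -1.19428751]
[297. 316.] [325. 525.]
```

View pics/g.png

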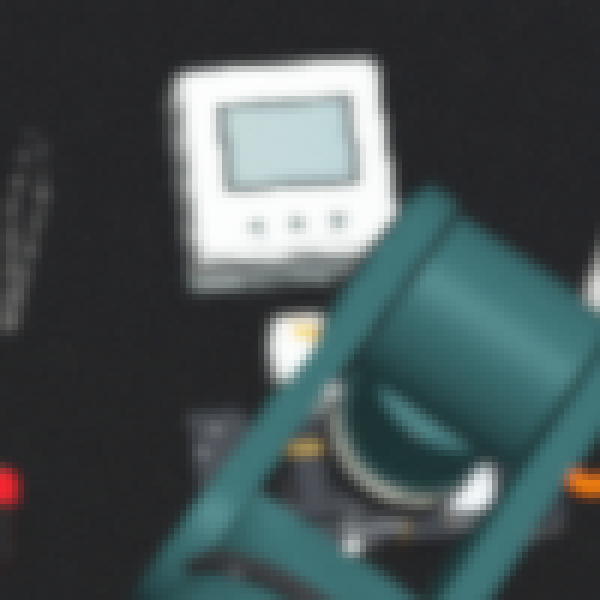

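The nose shows at crop (297,315), exactly as predicted, and lines up with the slot.

Emit:
{"method": "carry_out", "body": {"motion": "0 0 0.01 0 0 0 0; 0 0 0 0 0 0 0; 0 0 0 0 0 0 0"}}

```text
time: 11.98
tool_pos: [0.5093, -0.2313, 0.011]
ee_rot: [3.141, -0.0, -2.96]
wrist_force: [0.7, -0.5, -0.2]
width: 0.0275
finger_force: 30.0
```

Emit:
{"method": "carry_out", "body": {"motion": "-0.04 0 0 0 0 0 0; -0.04 0 0 0 0 0 0; -0.03 0 0 0 0 0 0; -0.02 0 0 0 0 0 0; -0.02 0 0 0 0 0 0; -0.02 0 0 0 0 0 0"}}

```text
time: 12.72
tool_pos: [0.543, -0.2251, 0.011]
ee_rot: [3.141, -0.0, -2.96]
wrist_force: [-0.3, -0.2, -1.0]
width: 0.0276
finger_force: 30.0
```

Emit:
{"method": "carry_out", "body": {"motion": "-0.02 0 0 0 0 0 0; -0.02 0 0 0 0 0 0; -0.02 0 0 0 0 0 0"}}

```text
time: 13.1
tool_pos: [0.5548, -0.223, 0.0111]
ee_rot: [3.142, 0.0, -2.96]
wrist_force: [-0.0, -0.3, -1.0]
width: 0.0275
finger_force: 30.0
```

Emit:
{"method": "carry_out", "body": {"motion": "-0.015 0 0 0 0 0 0; -0.015 0 0 0 0 0 0; -0.015 0 0 0 0 0 0"}}

```text
time: 13.48
tool_pos: [0.5636, -0.2214, 0.011]
ee_rot: [3.141, -0.0, -2.96]
wrist_force: [0.9, 0.2, -1.1]
width: 0.0278
finger_force: 30.0
```

Emit:
{"method": "carry_out", "body": {"motion": "-0.015 0 0 0 0 0 0; -0.015 0 0 0 0 0 0; -0.015 0 0 0 0 0 0"}}

```text
time: 13.85
tool_pos: [0.5717, -0.2199, 0.0107]
ee_rot: [3.141, -0.002, -2.96]
wrist_force: [-2.9, -0.8, -0.4]
width: 0.0275
finger_force: 30.0
```

Emit:
{"method": "carry_out", "body": {"motion": "-0.015 0 0 0 0 0 0; -0.015 0 0 0 0 0 0; -0.015 0 0 0 0 0 0"}}

```text
time: 14.22
tool_pos: [0.5812, -0.2181, 0.0109]
ee_rot: [3.141, -0.0, -2.96]
wrist_force: [-1.9, -1.0, -1.0]
width: 0.0276
finger_force: 30.0
```

Emit:
{"method": "carry_out", "body": {"motion": "-0.01 0 0 0 0 0 0; -0.01 0 0 0 0 0 0; -0.01 0 0 0 0 0 0; -0.01 0 0 0 0 0 0"}}

```text
time: 14.72
tool_pos: [0.5892, -0.2167, 0.0112]
ee_rot: [3.142, 0.0, -2.96]
wrist_force: [-2.0, -1.0, -0.1]
width: 0.0276
finger_force: 30.0
```

Emit:
{"method": "carry_out", "body": {"motion": "-0.005 0 0 0 0 0 0; -0.005 0 0 0 0 0 0; -0.005 0 0 0 0 0 0"}}

```text
time: 15.1
tool_pos: [0.592, -0.2162, 0.0111]
ee_rot: [3.142, 0.0, -2.96]
wrist_force: [-1.6, -0.7, -1.2]
width: 0.0273
finger_force: 30.0
```

Emit:
{"method": "carry_out", "body": {"motion": "-0.005 0 0 0 0 0 0; -0.005 0 0 0 0 0 0"}}

```text
time: 15.35
tool_pos: [0.5938, -0.2158, 0.011]
ee_rot: [3.141, -0.0, -2.96]
wrist_force: [-3.2, -1.1, -1.2]
width: 0.0277
finger_force: 30.0
```

Emit:
{"method": "carry_out", "body": {"motion": "-0.005 0 0 0 0 0 0; -0.005 0 0 0 0 0 0"}}

```text
time: 15.6
tool_pos: [0.5965, -0.2153, 0.0112]
ee_rot: [-3.142, 0.001, -2.96]
wrist_force: [-0.5, -0.3, -0.5]
width: 0.0278
finger_force: 30.0
```

Emit:
{"method": "carry_out", "body": {"motion": "0 0 0 0 0 0 0"}}

```text
time: 15.72
tool_pos: [0.5968, -0.2153, 0.0113]
ee_rot: [-3.141, 0.002, -2.96]
wrist_force: [1.0, 0.2, -1.3]
width: 0.0277
finger_force: 30.0
```

Emit:
{"method": "carry_out", "body": {"motion": "-0.0025 0 0 0 0 0 0; 0 0 0 0 0 0 0"}}

```text
time: 15.98
tool_pos: [0.5969, -0.2153, 0.0113]
ee_rot: [-3.141, 0.001, -2.96]
wrist_force: [0.4, -0.6, -1.2]
width: 0.0275
finger_force: 30.0
```

Emit:
{"method": "carry_out", "body": {"motion": "-0.0025 0 0 0 0 0 0; 0 0 0 0 0 0 0"}}

```text
time: 16.23
tool_pos: [0.5969, -0.2153, 0.0111]
ee_rot: [3.142, 0.0, -2.96]
wrist_force: [0.5, 0.4, 0.0]
width: 0.0277
finger_force: 30.0
```

```bash
python3 - <<'E'
from h import *
F=[];P=[]
for _ in range(3):
  imaging.snapshot('side'); o=readout.get_obs(); F.append(o['wrist_force']);P.append(o['tool_pos'])
print(np.mean(F,0),np.mean(P,0))
E
```

```text
[-0.39105103  0.2277272  -1.06460367] [ 0.59691591 -0.21526736  0.01112792]
```

Emit:
{"method": "carry_out", "body": {"motion": "-0.005 0 0 0 0 0 0; 0 0 0 0 0 0 0"}}

```text
time: 16.62
tool_pos: [0.5974, -0.2151, 0.0109]
ee_rot: [3.141, -0.001, -2.96]
wrist_force: [-1.5, -0.1, 0.6]
width: 0.0278
finger_force: 30.0
```

Emit:
{"method": "carry_out", "body": {"motion": "-0.005 0 0 0 0 0 0; 0 0 0 0 0 0 0"}}

```text
time: 16.88
tool_pos: [0.5985, -0.2149, 0.0109]
ee_rot: [3.141, -0.001, -2.96]
wrist_force: [-3.0, -1.5, -0.6]
width: 0.0275
finger_force: 30.0
```

Emit:
{"method": "carry_out", "body": {"motion": "-0.004 0 0 0 0 0 0; 0 0 0 0 0 0 0"}}

```text
time: 17.12
tool_pos: [0.5989, -0.2148, 0.0108]
ee_rot: [3.141, -0.002, -2.96]
wrist_force: [-5.0, -0.1, -0.4]
width: 0.0276
finger_force: 30.0
```

```bash
python3 - <<'E'
from h import *
F=[];P=[]
for _ in range(6):
  imaging.snapshot('side'); o=readout.get_obs(); F.append(o['wrist_force']);P.append(o['tool_pos'])
print(np.mean(F,0),np.std(F,0),np.mean(P,0))
E
```

```text
[-4.68438838 -1.2284534  -0.31346155] [0.40656413 0.30851309 0.36817455] [ 0.5990025  -0.21484849  0.01082096]
```

Emit:
{"method": "carry_out", "body": {"motion": "-0.002 0 0 0 0 0 0; 0 0 0 0 0 0 0"}}

```text
time: 17.68
tool_pos: [0.5991, -0.2148, 0.0108]
ee_rot: [3.141, -0.002, -2.96]
wrist_force: [-5.0, -1.8, 0.2]
width: 0.0277
finger_force: 30.0
```

```bash
python3 - <<'E'
from h import *
F=[];P=[]
for _ in range(5):
  imaging.snapshot('side'); o=readout.get_obs(); F.append(o['wrist_force']);P.append(o['tool_pos'])
print(np.mean(F,0),np.std(F,0),np.mean(P,0))
E
```

```text
[-5.93073021 -1.30481013  0.20208873] [0.53575165 0.2500134  0.39286518] [ 0.59911146 -0.21480685  0.0107646 ]
```

Emit:
{"method": "carry_out", "body": {"motion": "0.004 0 0 0 0 0 0; 0.003 0 0 0 0 0 0; 0 0 0 0 0 0 0"}}

```text
time: 18.3
tool_pos: [0.5988, -0.2149, 0.011]
ee_rot: [3.142, 0.0, -2.96]
wrist_force: [-3.8, -1.6, -1.3]
width: 0.0279
finger_force: 30.0
```

Emit:
{"method": "carry_out", "body": {"motion": "0 0 0 0 0 0 0.35; 0 0 0 0 0 0 0.45; 0 0 0 0 0 0 0.55; 0 0 0 0 0 0 0.55; 0 0 -0.1 0 0 0 0.55; 0 0 -0.25 0 0 0 0.55; 0 0 -0.25 0 0 0 0.55; 0.25 0 -0.15 0 0 0 0.55; 0.25 0 0 0 0 0 0.55; 0.25 0 0 0 0 0 0.55; 0.25 0 0 0 0 0 0.55; 0 0 0 0 0 0 0.55"}}

```text
time: 19.8
tool_pos: [0.4001, -0.2517, 0.1629]
ee_rot: [-3.139, 0.002, -2.963]
wrist_force: [-0.1, 0.1, -1.1]
width: 0.0517
finger_force: 0.0
```

```bash
python3 - <<'E'
from h import *
T=[imaging.snapshot('top') for _ in range(6)]; A=np.mean([q['pixels'].astype(float) for q in T],0)
s=T[0]
cv2.imwrite('pics/h.png',cv2.resize(A[140:220,270:400,::-1].astype(np.uint8),(780,480),interpolation=3))
print(readout.get_obs()['tool_pos'])
g=np.array([.5990,-.2148]);e=np.array([np.cos(.181),np.sin(.181)])
q=g-.015*e; print('tail end exp',(np.array(proj(s,[*q,.026]))-[270,140])*6)
E
```

```text
[ 0.40305754 -0.25098675  0.16131843]
tail end exp [605.33447209 387.23500124]
```

View pics/h.png

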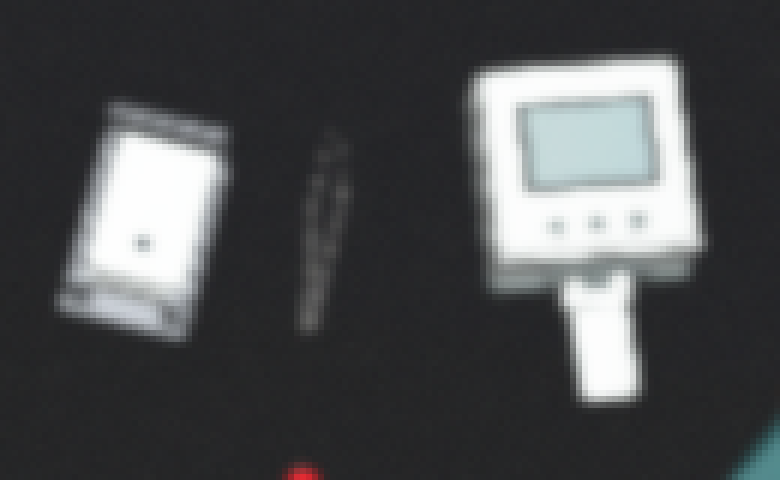

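```bash
python3 - <<'E'
from h import *
T=[imaging.snapshot('top') for _ in range(4)]; B=np.mean([q['pixels'].astype(float) for q in T],0).mean(2); A=np.load('avg.npy').mean(2); s=T[0]
def end(g,p,yaw,z,o,sgn=-1):
    ks=np.arange(.0,.05,.0002)
    e=np.array([np.cos(yaw),np.sin(yaw)]);n=np.array([-e[1],e[0]]); r=[]
    for w in(-.006,0,.006):
        q=[proj(s,[*(p-k*e+w*n),z]) for k in ks]; m=np.array(q,np.float32)
        v=cv2.remap(g.astype(np.float32),m[:,0:1],m[:,1:2],cv2.INTER_LINEAR).ravel(); r.append(ks[np.argmax(v<145)])
    # lateral edges at 8 mm behind p
    for w0 in(-1,1):
        ws=np.arange(0,.03,.0002);q=np.array([proj(s,[*(p+w0*w*n),z]) for w in ws],np.float32)
        v=cv2.remap(g.astype(np.float32),q[:,0:1],q[:,1:2],cv2.INTER_LINEAR).ravel(); r.append(w0*ws[np.argmax(v<145)])
    return np.round(r,4)
print('start',end(A,np.array([.5662,.0486]),-.147,.02,0))
print('end',end(B,np.array([.599,-.2148]),.181,.026,0))
print('end further back',end(B,np.array([.590,-.2164]),.181,.026,0))
E
```

```text
start [ 0.018   0.018   0.018  -0.0166  0.016 ]
end [ 0.0206  0.0208  0.0208 -0.0178  0.0154]
end further back [ 0.0114  0.0116  0.0116 -0.0172  0.0152]
```

```bash
python3 - <<'E'
from h import *
s=imaging.snapshot('top')
def end(g,p,yaw,z):
    ks=np.arange(.004,.05,.0002);e=np.array([np.cos(yaw),np.sin(yaw)]);n=np.array([-e[1],e[0]]); r=[]
    for w in(-.008,-.004,0,.004,.008):
        m=np.array([proj(s,[*(p-k*e+w*n),z]) for k in ks],np.float32)
        v=cv2.remap(g.astype(np.float32),m[:,0:1],m[:,1:2],cv2.INTER_LINEAR).ravel(); i=np.flatnonzero(v>145); r.append(ks[i[-1]] if len(i) else -1)
    return np.round(r,4)
B=s['pixels'].astype(float).mean(2)
print('start',end(np.load('avg.npy').mean(2),np.array([.5662,.0486]),-.147,.02))
print('drawn',end(np.load('avg2.npy').mean(2),np.array([.4450,.0643]),-.147,.0996))
print('at reader',end(np.load('avg3.npy').mean(2),np.array([.5093,-.2313]),.181,.029))
print('now',end(B,np.array([.599,-.2148]),.181,.026))
E
```

```text
start [0.0176 0.0178 0.0178 0.0178 0.0178]
drawn [0.0178 0.018  0.018  0.018  0.0178]
at reader [ 0.013 -1.    -1.    -1.    -1.   ]
now [0.0202 0.0206 0.0206 0.0206 0.0204]
```

The tail end rests steady at crop (605,402), straight in the slot. It settled about 2.6 mm back from the pressed-home point, which matches where the force dropped at the latch. The stack is square in the stand, and the arm is clear.

```bash
python3 -c "
from bench import robot
print(robot.close_job())"
```

```text
the job is handed in; nothing more can be done
None
```

I drew the check cartridge out, the stack settled squarely in the stand, and I pushed the cartridge into the reader to about 6 N and let go. The job is handed in; the latch is judged only from the felt force drop and firm stop, and the hand-in gave no verdict.

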